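# Refit a gas hob after cleaning and hold its knob pressed in

### The arm

A 6-joint arm with a two-finger parallel gripper is mounted at the origin on a cart in front of the work surface, level with it; the furniture and walls round the work are solid. World frame = base frame: x ahead of the robot, y to its left, z up, the work surface at z = 0. Lengths are in mm, angles in rad, forces in N, time in s.
With the tool pointing down it reaches from about 275 to 975 mm from the base axis. Payload 8.4 kg.
Tool frame: the origin (TCP) lies at the very end of the fingers, on their centre line; the grasp point (between the pads) lies 19 mm behind it; z points along the fingers, y is the line along which they close (so a half turn about z gives the same grasp; the last joint's range is limited). The gripper opens to 92 mm and grips with 3 to 60 N. Pads are 20 mm wide; open, the fingers measure 128 mm over their backs; the gripper's body (75 mm by 189 mm) begins 69 mm behind the grasp point.
Start: joints at [-1.214, 0.353, 1.633, -0, 1.155, -0.002], TCP at [219.468, -585.202, 214.583] pointing down, gripper open.
Joint ranges: [-2.63, 2.63], [-0.92, 2.1], [0.06, 2.66], [-1.3, 4.44], [0, 2.69], [-3.02, 3.02]. Speed limits (rad/s): [2.22, 2.22, 2.79, 3.14, 3.14, 3.14].

### API

Orientations are given as a 3x3 rotation matrix whose columns are the frame's x, y, z axes.
In Python, from rig import r, eyes, order gives the robot as it stands.
- The arm moves only by the tool play_rows, never from a script. Its argument "targets" is a list of rows, each an object with "xyz": the shift along the tool's x, y, z in mm, a list of three; "delta_rot": the turn, a rotation vector about the tool's x, y, z in rad, a list of three; "gripper": the opening, from 0 (shut) to 1 (fully open). In form: [{"xyz": [x, y, z], "delta_rot": [ax, ay, az], "gripper": gripper}, ...]. A call has 1 to 12 rows; each row is the pose to reach, as a shift and turn from the pose commanded when the call began, along the tool's axes at that moment; what a row does not reach only later rows make up. A row lasts 1/12 s, in which the tool goes at most 41.7 mm and 7.16 degrees, less where a joint would pass 70% of its speed; a pose out of reach is approached as far as the arm can. A call with a gripper value outside its range is refused whole. The fingers move at their own pace and stop on an object; the grip force is fixed at half the most. Time passes only in rows, so rows that repeat a pose let the fingers close. It gives the time, the measured TCP pose, the force, the opening and the grip force at its end, in the units of the state.
- r.state(): the state, without advancing time (a new reading comes with each control period).
- eyes.read_camera(name): name is "scene" or "side" or "wrist"; returns (picture, depth): 384x512x3 uint8, red, green, blue; 384x512 float32, mm along the optical axis (not along the pixel's ray), 0 where there is no reading.
- eyes.camera_model(name): a dict with "K" (3x3 intrinsics, pixels), "distortion" ([k1, k2, p1, p2, k3] as OpenCV has them; the pictures are not rectified), "position" and "attitude" of the camera in the world. Camera axes: x right, y down, z forward; pixel columns grow to the right and rows downward; lengths in mm; the calibration is good to about 2 mm. A picture is of the moment at which its call begins: read the wrist's pose just before it. camera_model takes no time and is no camera call; for the wrist camera it gives the pose at the moment of the call.
- order.hand_in(): hands the job in; it is judged then, once.
The state is a dict: "time": time; "joints": joint angles; "qd": joint speeds; "effort": joint torques, N m; "position": TCP position; "tcp_rot": TCP orientation; "force": force on the tool from outside, world axes, zero at the start; "torque": the same for the moment, N m; "grip_width": finger opening in mm; "gripper_force": force on a finger pad.
Only numpy, scipy, OpenCV 4.12 (cv2) and the standard library are available. Lean on these libraries where they do the work, as an engineer would, in place of code of your own. Each camera call takes 0.05 s, during which the arm holds its last target. There are 200 camera calls.

### The job

The table-top gas hob has been cleaned: set the large and the small burner cap each into its own burner so that it lies flat, then fit the loose black knob on the bare brass spindle, turned so that its flat matches the spindle's, push it fully home and press it all the way in against the spring, as one does to light a burner. Finish still holding the knob pressed in; do not let go of it. Leave the salt shaker, the timer and the teaspoon where they are.

Things in the scene. Friction and masses are not known exactly. Their poses are not given: they have to be found in the camera images.
- hob: Fixed grey and steel two-burner gas hob, 210 (x) x 340 (y) mm, steel top 40 mm above the worktop. Origin under its centre at worktop height; its -x side faces the robot, z up. In its frame: large burner (35, 85) mm, small burner (35, -85), a knob already fitted (part of the hob, top 94 mm above the worktop) (-65, 85), bare spindle (-65, -85).
- burner_large (a point): Centre of the mouth of the large burner, an aluminium ring standing 22 mm above the hob's top (mouth 62 mm above the worktop): outside diameter 54 mm, round bore 42 mm, 14 mm deep, mouth chamfered. Takes the large cap.
- burner_small (a point): Centre of the mouth of the small burner, an aluminium ring of the same height: outside diameter 42 mm, round bore 30 mm, 14 mm deep. Takes the small cap.
- cap_large: Loose dark steel burner cap, round: a disc 60 mm in diameter and 9 mm thick on a plug 38 mm in diameter and 7 mm high; lies plug down. Origin at the centre of the plug's underside, z up, 16 mm high overall, 0.12 kg nominal. Seated, the plug is in the bore and the disc rests on the ring, origin 7 mm below the mouth.
- cap_small: Loose dark steel burner cap of the same form: disc 48 mm in diameter and 9 mm thick on a plug 26 mm in diameter and 7 mm high. Origin at the centre of the plug's underside, z up. Seated, origin 7 mm below the mouth.
- knob: Loose black knob, standing upright, 45 mm high, 60 g: round foot 46 mm wide, body 24 mm high; on it a grip bar 14 (y) x 42 (x) x 21 mm. Origin: centre of the underside, z up; +x is the bar end with the white pointer line. D-bore from below, 20 mm deep, 17.8 mm wide, flat 2.9 mm off the axis on the +x side, 2 mm chamfer. Slides on only with +x along the spindle's +x, freely within 0.12 rad.
- knob_pointer (a point): Outer end of the white pointer line on top of the knob's grip bar, at (21, 0, 45) mm in the knob's frame.
- spindle_tip (a point): Centre of the top end of the bare upright brass D-spindle, 30 mm above the hob's top (70 mm above the worktop) when not pressed: 16 mm in diameter, flat 2 mm from the axis, the top 3 mm tapered. +x points out of the flat (a white line on the dark ring at its foot lies on that side too), z up. It does not turn. Knob fully home: knob's origin 20 mm below this point.
- spindle (a joint): Push-in travel of the spindle, 0 (out) to 0.006 m (all the way in, at a hard stop); a spring pushes it out, 2 N at the start of travel and 8 N at the stop. It springs back when let go.
- salt_shaker: White salt shaker, 43 mm wide, 73 mm high, loose bystander. Origin at the centre of its underside.
- timer: White kitchen timer with red knob, 62 mm wide, 44 mm high, loose bystander. Origin at the centre of its underside.
- teaspoon: Teaspoon 137 x 28 x 13 mm, lying on the worktop, loose bystander. Origin under its middle.
Mind the look-alikes: they are no part of the job. Leave any green or orange look-alike of the cap_large alone.

How it is judged:
By the outcome, as a careful person would: the job done as asked, in the order asked, and still so for the second after the job is handed in, while the arm keeps its last pose, push and grip.
It also fails if it takes over 64 s, if anything falls off the work surface, if the arm or the gripper's body presses on something with over 40 N, if the wrist force passes 120 N, or if a joint passes its speed limit or range.

## Working session

There is one attempt and no reset: what is moved stays moved. The work goes in short steps, Python scripts to look and compute and a tool call to move; the robot and the scene stay as the last step left them, time stands still between calls to the robot, and variables do not carry over. Pictures are saved under pics/ and viewed, at most 10 in all, crops included, and the job is handed in when it is done.

Besides the shell and the picture viewer there is one more tool, called after "Request:" as name(argument=value, ...), one argument or row to a line, values as JSON. play_rows: Moves the arm, as the interface text tells. Its arguments: {"type":"object","properties":{"targets":{"type":"array","items":{"type":"object","properties":{"xyz":{"type":"array","items":{"type":"number"}},"delta_rot":{"type":"array","items":{"type":"number"}},"gripper":{"type":"number"}}}}},"required":["targets"]}

```bash
ls; mkdir -p pics; python3 - <<'E'
from rig import r,eyes,order
import cv2,numpy as np
s=r.state();print(s)
for n in("scene","side"):
    p,d=eyes.read_camera(n);m=eyes.camera_model(n);np.savez(f"pics/{n}.npz",p=p,d=d,**{k:np.array(v) for k,v in m.items()});print(n,m)
    cv2.imwrite(f"pics/{n}.png",cv2.resize(p[:,:,::-1],(768,576),interpolation=cv2.INTER_CUBIC))
E
```

```text
pics
{'time': 0.0, 'joints': array([-1.21437782e+00,  3.53655583e-01,  1.63412886e+00, -3.06140514e-05,
        1.15521461e+00, -2.39188372e-03]), 'qd': array([-0.00067475,  0.00161162, -0.00038594,  0.0008997 , -0.0003842 ,
       -0.0011532 ]), 'effort': array([ 1.96609959e-03, -5.93818617e+01, -3.34211755e+01,  7.00619398e-02,
        2.34426762e-02, -7.04764307e-05]), 'position': array([ 219.29554958, -584.72829119,  213.86131818]), 'tcp_rot': array([[ 9.36310878e-01,  3.51171856e-01, -5.16970498e-04],
       [ 3.51172236e-01, -9.36309964e-01,  1.30824219e-03],
       [-2.46267908e-05, -1.40646708e-03, -9.99999011e-01]]), 'force': array([-0.01159764, -0.23212603, -0.20484041]), 'torque': array([0.04307274, 0.00136053, 0.00772305]), 'gripper_force': 0.0, 'grip_width': 92.12469749026772}
scene {'K': array([[429.00499424,   0.        , 256.64288648],
       [  0.        , 429.00499424, 189.77608994],
       [  0.        ,   0.        ,   1.        ]]), 'distortion': array([0.00047263, 0.        , 0.        , 0.        , 0.        ]), 'position': array([-93.44831747, 767.2863699 , 693.73491505]), 'attitude': array([[-0.80201114, -0.33019546,  0.497744  ],
       [-0.59712833,  0.42272329, -0.68172046],
       [ 0.01469302, -0.84396444, -0.53619785]])}
side {'K': array([[483.60767408,   0.        , 254.72002644],
       [  0.        , 483.60767408, 189.26952461],
       [  0.        ,   0.        ,   1.        ]]), 'distortion': array([0.06946942, 0.        , 0.        , 0.        , 0.        ]), 'position': array([ 905.96703562,  736.17801249, 1003.009403  ]), 'attitude': array([[-0.88185623,  0.33929117, -0.32743106],
       [ 0.47135634,  0.65254494, -0.59330287],
       [ 0.01236105, -0.67754454, -0.73537787]])}
```

View pics/scene.png

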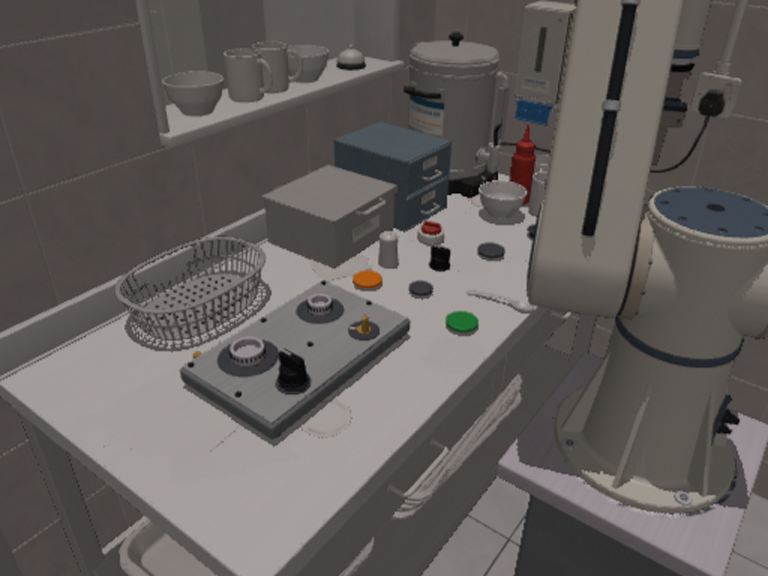

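View pics/side.png

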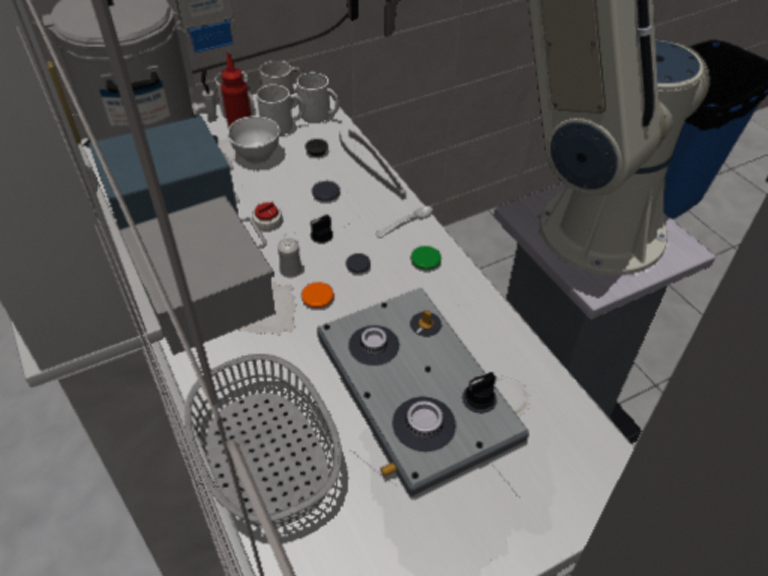

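Scene view: the knob is at (440,258), one dark disc at (421,289), another at (491,251), and look-alikes in orange (367,279) and green (462,322). The spindle is at (364,325), the small burner at (319,302) and the large burner at (248,350).

Side view: dark discs at (358,263) and (326,191), a black object at (316,147), the knob at (321,228), and the spindle at (426,320). Next I'll measure sizes to identify the discs.

```bash
cat > h.py <<'E'
import numpy as np,cv2
def load(n):
    z=np.load(f"pics/{n}.npz");return {k:z[k] for k in z}
def rays(c,uv):
    uv=np.array(uv,float).reshape(-1,1,2)
    n=cv2.undistortPoints(uv,c['K'],c['distortion']).reshape(-1,2)
    return np.c_[n,np.ones(len(n))]
def plane(c,uv,z):
    d=rays(c,uv)@c['attitude'].T
    return c['position']+d*((z-c['position'][2])/d[:,2])[:,None]
def cloud(c):
    v,u=np.mgrid[0:384,0:512];uv=np.c_[u.ravel(),v.ravel()]
    P=(rays(c,uv)*c['d'].reshape(-1,1))@c['attitude'].T+c['position']
    P[c['d'].ravel()==0]=np.nan
    return P.reshape(384,512,3)
def unproj_patch(c,u,v,R):
    return None
E
python3 - <<'E'
from h import *
np.set_printoptions(precision=1,suppress=True)
pts={'side':dict(capA=(358,263),capB=(326,191),blk=(316,147),orange=(318,294),green=(426,257),knob=(321,222)),'scene':dict(capA=(421,289),capB=(491,251),orange=(367,279),green=(462,322),knob=(440,252))}
for n in pts:
    c=load(n);P=cloud(c)
    for k,(u,v) in pts[n].items():
        u,v=u/1.5,v/1.5
        q=plane(c,[(u,v)],16)[0]
        z=P[:,:,2];lo,hi=(13,20)
        m=(np.hypot(P[:,:,0]-q[0],P[:,:,1]-q[1])<45)&(z>9)&(z<24)
        Q=P[m];
        print(n,k,q, 'n',len(Q),'med',np.median(Q,0) if len(Q) else '', 'mid',((np.percentile(Q,1,0)+np.percentile(Q,99,0))/2) if len(Q) else '', 'ext',(np.percentile(Q,99,0)-np.percentile(Q,1,0)) if len(Q) else '')
    for k,(u,v),z in [('spin',(426,314) if n=='side' else (364.5,316),70),('small',(374,338)if n=='side' else (319,299),62),('large',(425,415)if n=='side' else (248,347),62),('fknobbase',(481,400)if n=='side' else (292,382),40)]:
        print(n,k,plane(c,[(u/1.5,v/1.5)],z)[0])
    # hob
    z=P[:,:,2];m=(z>36)&(z<44)&(P[:,:,0]>250)&(P[:,:,0]<800)&(P[:,:,1]>-250)&(P[:,:,1]<350)
    m=cv2.morphologyEx(m.astype(np.uint8),cv2.MORPH_OPEN,np.ones((3,3)))
    N,L,S,C=cv2.connectedComponentsWithStats(m);i=1+S[1:,4].argmax()
    Q=P[L==i];print('hob',cv2.minAreaRect(Q[:,:2].astype(np.float32)),Q[:,2].mean())
E
```

```text
side capA [ 481.6 -128.9   16. ] n 162 med [ 481.4 -132.2   14.8] mid [ 481.  -133.9   14.9] ext [44.1 44.4 10.6]
side capB [ 446.  -347.2   16. ] n 189 med [ 446.1 -352.2   14.2] mid [ 445.3 -355.4   14.4] ext [57.  57.2  9.7]
side blk [ 401.6 -493.7   16. ] n 138 med [ 401.1 -493.4   18.1] mid [ 399.7 -499.7   16.6] ext [48.6 52.4 14.1]
side orange [582. -92.  16.] n 287 med [584.  -93.9  14.7] mid [583.1 -95.7  14.6] ext [55.1 57.9  9.8]
side green [358.7 -83.1  16. ] n 246 med [359.  -85.4  14.8] mid [358.7 -86.3  14.4] ext [54.7 54.2 10.1]
side knob [ 495.6 -265.3   16. ] n 68 med [ 510.2 -232.8   19. ] mid [ 507.4 -237.3   16.6] ext [37.  26.  14.6]
side spin [457.4  78.4  70. ]
side small [556.   77.8  62. ]
side large [556.4 244.3  62. ]
side fknobbase [456.2 249.9  40. ]
hob ((521.10595703125, 160.17385864257812), (331.9394226074219, 204.01617431640625), 89.55133056640625) 39.904247686214724
scene capA [ 471. -125.   16.] n 130 med [ 477.3 -129.4   16.2] mid [ 478.3 -133.4   14.7] ext [42.2 45.   9. ]
scene capB [ 436.5 -343.1   16. ] n 151 med [ 442.8 -350.5   15.8] mid [ 443.9 -353.3   14.4] ext [56.5 53.3 10.1]
scene orange [576.4 -89.2  16. ] n 186 med [579.5 -91.7  16.3] mid [581.1 -94.3  14.7] ext [53.8 53.6 10.9]
scene green [351.  -79.2  16. ] n 244 med [354.7 -82.9  16. ] mid [356.9 -86.3  14.3] ext [55.6 57.2  9.5]
scene knob [ 520.7 -271.5   16. ] n 23 med [ 501.1 -239.2   18.8] mid [ 502.  -242.5   17.1] ext [32.1 30.2 13. ]
scene spin [454.1  74.   70. ]
scene small [556.6  73.6  62. ]
scene large [553.9 244.8  62. ]
scene fknobbase [459.9 245.5  40. ]
hob ((521.46142578125, 161.6576385498047), (334.0993957519531, 205.38607788085938), 88.74004364013672) 40.83529044746387
```

```bash
python3 - <<'E'
from h import *
a=load('scene')['p'];b=load('side')['p']
A=cv2.resize(a[150:250,200:360],(800,500),interpolation=cv2.INTER_CUBIC)[:300]
A=cv2.resize(a[150:225,250:350],(400,300),interpolation=cv2.INTER_CUBIC)
B=cv2.resize(b[85:205,190:300],(550,600),interpolation=cv2.INTER_CUBIC)
C=np.zeros((600,800,3),np.uint8)
C[:,:400]=cv2.resize(b[85:205,195:275],(400,600),interpolation=cv2.INTER_CUBIC)
C[:300,400:]=A
C[300:,400:]=cv2.resize(b[195:255,245:325],(400,300),interpolation=cv2.INTER_CUBIC)
cv2.imwrite('pics/crop1.png',C[:,:,::-1])
E
```

```text
(no output)
```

View pics/crop1.png

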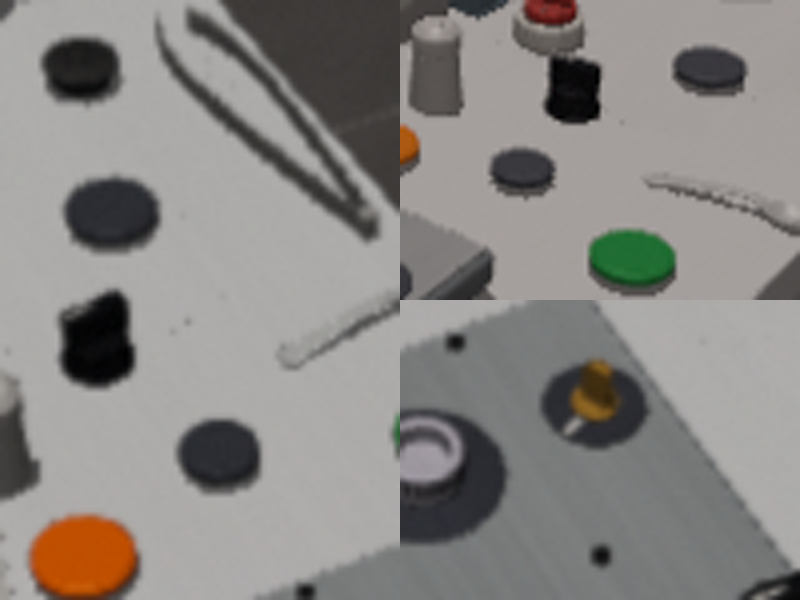

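The candidates in the crop are:
- Dark grey disc at crop (220,455), about 48 mm wide, near (480,-133): this is the small cap.
- Dark grey disc at (112,213), about 60 mm wide, near (444,-354): this is the large cap.
- Orange (83,555) and green discs: look-alikes, left alone.
- Blacker, taller thing at (80,68), top about 25 mm up: not a cap.

The spindle's white line, at (573,428) in the lower-right panel, points away from the robot and slightly to the image left. I'll move over the large cap and look with the wrist camera.

Request:
play_rows(
  targets=[
    {"xyz": [40,-19,0],"delta_rot": [0,0,0.12],"gripper": 1},
    {"xyz": [80,-38,0],"delta_rot": [0,0,0.24],"gripper": 1},
    {"xyz": [120,-56,0],"delta_rot": [0,0,0.359],"gripper": 1},
    {"xyz": [157,-74,0],"delta_rot": [0,0,0.359],"gripper": 1},
    {"xyz": [195,-92,0],"delta_rot": [0,0,0.359],"gripper": 1},
    {"xyz": [232,-109,0],"delta_rot": [0,0,0.359],"gripper": 1},
    {"xyz": [265,-125,0],"delta_rot": [0,0,0.359],"gripper": 1},
    {"xyz": [292,-137,0],"delta_rot": [0,0,0.359],"gripper": 1},
    {"xyz": [292,-137,0],"delta_rot": [0,0,0.359],"gripper": 1},
    {"xyz": [292,-137,0],"delta_rot": [0,0,0.359],"gripper": 1},
  ],
)

```text
time: 0.93
position: [445.6, -353.0, 214.3]
tcp_rot: [[1.0, 0.003, -0.001], [0.003, -1.0, 0.0], [-0.001, -0.0, -1.0]]
force: [-0.6, -0.6, -0.7]
grip_width: 91.8
gripper_force: 0.0
```

```bash
cat >> h.py <<'E'
def shot(n,name):
    from rig import eyes
    m=eyes.camera_model(n);p,d=eyes.read_camera(n)
    np.savez(f"pics/{name}.npz",p=p,d=d,**{k:np.array(v) for k,v in m.items()})
    return load(name)
E
python3 - <<'E'
from h import *
from rig import r
np.set_printoptions(precision=3,suppress=True)
c=shot('wrist','w1');print(r.state()['position'],r.state()['tcp_rot'],r.state()['joints'])
cv2.imwrite('pics/w1.png',cv2.resize(c['p'][:,:,::-1],(768,576)))
print(c['position'],c['attitude'])
E
```

```text
[ 444.806 -353.939  214.29 ] [[ 1.     0.002 -0.001]
 [ 0.002 -1.     0.   ]
 [-0.001 -0.    -1.   ]] [-0.675  0.266  1.756 -0.     1.12   0.895]
[ 513.449 -353.296  384.074] [[ 0.004 -0.97  -0.241]
 [-1.    -0.004  0.   ]
 [-0.001  0.241 -0.97 ]]
```

View pics/w1.png

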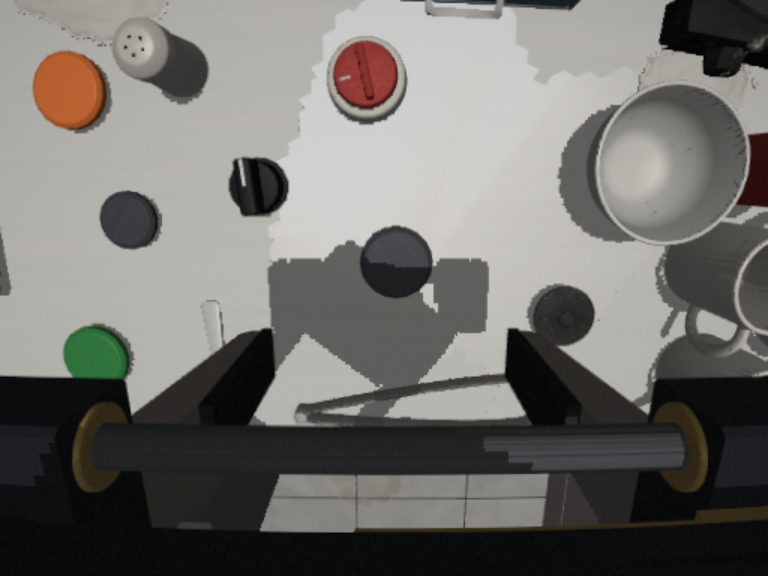

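Wrist view: the large cap is at (396,262), the small cap at (129,220), and the knob at (257,186). The knob's white pointer line runs from about (243,187) to (237,158), towards +x.

```bash
python3 - <<'E'
from h import *
np.set_printoptions(precision=2,suppress=True)
c=load('w1');P=cloud(c)
for k,(u,v),z in [('L',(396,262),16),('S',(129,220),16),('ptr_out',(237,158),45),('ptr_in',(243,187),45),('shaker',(140,48),73)]:
    print(k,plane(c,[(u/1.5,v/1.5)],z)[0])
def blob(k,q,lo,hi,R):
    z=P[:,:,2];m=(np.hypot(P[:,:,0]-q[0],P[:,:,1]-q[1])<R)&(z>lo)&(z<hi)
    Q=P[m];(x,y),rad=cv2.minEnclosingCircle(Q[:,:2].astype(np.float32));print(k,len(Q),Q.mean(0),x,y,rad,cv2.minAreaRect(Q[:,:2].astype(np.float32)))
    return m
blob('L',(445,-354),11,20,45);blob('S',(480,-133),11,20,40)
blob('foot',(500,-240),18,30,45);blob('bar',(500,-240),40,50,45)
c=load('side')
print('wline',plane(c,[(279.6,220.6)],40), 'ringctr',plane(c,[(245+195/5,195+105/5)],40))
# dark ring (z~40) around spindle, white line, by projection into top view
for n in('scene','side'):
    c=load(n);xs,ys=np.meshgrid(np.arange(426,487,.5),np.arange(46,107,.5),indexing='ij')
    W=np.c_[xs.ravel(),ys.ravel(),np.full(xs.size,41.)]
    rv=cv2.Rodrigues(c['attitude'].T)[0];t=-c['attitude'].T@c['position']
    uv=cv2.projectPoints(W,rv,t,c['K'],c['distortion'])[0].reshape(*xs.shape,2).astype(np.float32)
    I=cv2.remap(c['p'],uv,None,cv2.INTER_CUBIC)[::-1,::-1]
    cv2.imwrite(f'pics/top_{n}.png',cv2.resize(I[:,:,::-1],(400,400),interpolation=cv2.INTER_CUBIC))
cv2.imwrite('pics/top.png',np.hstack([cv2.imread('pics/top_scene.png'),cv2.imread('pics/top_side.png')]))
E
```

```text
L [ 445.92 -358.59   16.  ]
S [ 480.25 -141.22   16.  ]
ptr_out [ 526.79 -243.53   45.  ]
ptr_in [ 506.28 -246.64   45.  ]
shaker [ 595.47 -193.03   73.  ]
L 1805 [ 446.18 -358.22   15.3 ] 445.08935546875 -358.23126220703125 29.915651321411133 ((445.2879638671875, -358.3199157714844), (58.10987854003906, 58.66025924682617), 45.79229736328125)
S 1123 [ 480.62 -139.34   15.3 ] 480.6030578613281 -137.3926544189453 24.363279342651367 ((480.406005859375, -137.7358856201172), (47.14796829223633, 46.849056243896484), 41.29180908203125)
foot 455 [ 507.07 -253.63   23.83] 505.9062194824219 -247.98065185546875 21.021785736083984 ((507.8388977050781, -248.16844177246094), (40.56447219848633, 37.93156051635742), 74.0906982421875)
bar 516 [ 506.82 -248.22   44.36] 506.7635498046875 -247.5528106689453 21.76854705810547 ((506.73974609375, -247.40184020996094), (43.44921112060547, 14.66660213470459), 6.444096088409424)
wline [[472.08  84.61  40.  ]] ringctr [[454.37  76.69  40.  ]]
```

View pics/top.png

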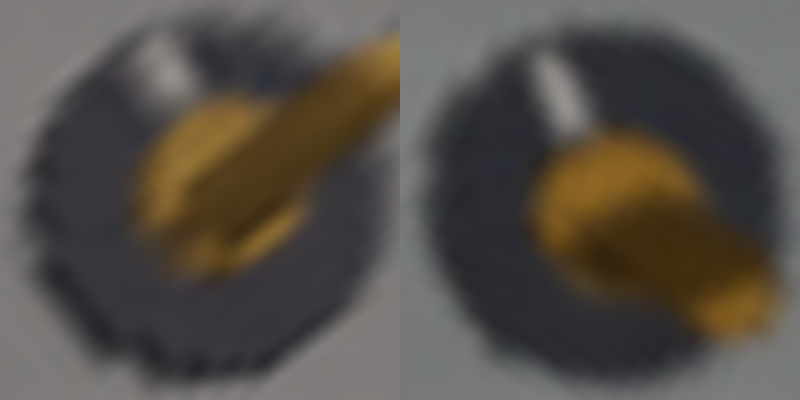

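The top-view crops show the spindle's white line at (158,50)–(185,92) on the left and (545,60)–(572,130) on the right, so spindle +x has a yaw of about 0.35–0.4 rad. I'll refine that from the wrist camera later. Grasping the large cap at (445.5,-358.3).

Request:
play_rows(
  targets=[
    {"xyz": [0.5,4.4,35],"delta_rot": [0,0,0],"gripper": 1},
    {"xyz": [0.5,4.4,75],"delta_rot": [0,0,0],"gripper": 1},
    {"xyz": [0.5,4.4,115],"delta_rot": [0,0,0],"gripper": 1},
    {"xyz": [0.5,4.4,150],"delta_rot": [0,0,0],"gripper": 1},
    {"xyz": [0.5,4.4,180],"delta_rot": [0,0,0],"gripper": 1},
    {"xyz": [0.5,4.4,200],"delta_rot": [0,0,0],"gripper": 1},
    {"xyz": [0.5,4.4,210],"delta_rot": [0,0,0],"gripper": 1},
    {"xyz": [0.5,4.4,210],"delta_rot": [0,0,0],"gripper": 1},
    {"xyz": [0.5,4.4,210],"delta_rot": [0,0,0],"gripper": 0.6},
    {"xyz": [0.5,4.4,210],"delta_rot": [0,0,0],"gripper": 0.5},
    {"xyz": [0.5,4.4,210],"delta_rot": [0,0,0],"gripper": 0.4},
    {"xyz": [0.5,4.4,210],"delta_rot": [0,0,0],"gripper": 0.3},
  ],
)

```text
time: 1.98
position: [445.9, -359.5, 6.0]
tcp_rot: [[1.0, -0.0, 0.002], [-0.0, -1.0, -0.001], [0.002, 0.001, -1.0]]
force: [-0.0, 0.3, -0.6]
grip_width: 67.0
gripper_force: 0.0
```

Request:
play_rows(
  targets=[
    {"xyz": [0,0,0],"delta_rot": [0,0,0],"gripper": 0.2},
    {"xyz": [0,0,0],"delta_rot": [0,0,0],"gripper": 0.1},
  ],
)

```text
time: 2.15
position: [445.8, -359.1, 5.5]
tcp_rot: [[1.0, -0.0, 0.001], [-0.0, -1.0, -0.001], [0.001, 0.001, -1.0]]
force: [-1.2, 0.1, 7.2]
grip_width: 58.9
gripper_force: 30.0
```

Request:
play_rows(
  targets=[
    {"xyz": [0,0,-15],"delta_rot": [0,0,0],"gripper": 0.1},
    {"xyz": [0,0,-40],"delta_rot": [0,0,0],"gripper": 0.1},
    {"xyz": [0,0,-75],"delta_rot": [0,0,0],"gripper": 0.1},
    {"xyz": [0,0,-110],"delta_rot": [0,0,0],"gripper": 0.1},
    {"xyz": [2,-25,-135],"delta_rot": [0,0,0],"gripper": 0.1},
    {"xyz": [4,-60,-150],"delta_rot": [0,0,0],"gripper": 0.1},
    {"xyz": [6,-98,-150],"delta_rot": [0,0,0],"gripper": 0.1},
    {"xyz": [8,-138,-150],"delta_rot": [0,0,0],"gripper": 0.1},
    {"xyz": [10,-178,-150],"delta_rot": [0,0,0],"gripper": 0.1},
    {"xyz": [12,-218,-150],"delta_rot": [0,0,0],"gripper": 0.1},
    {"xyz": [14,-258,-150],"delta_rot": [0,0,0],"gripper": 0.1},
    {"xyz": [16,-298,-150],"delta_rot": [0,0,0],"gripper": 0.1},
  ],
)

```text
time: 3.15
position: [460.9, -58.9, 154.9]
tcp_rot: [[1.0, -0.0, 0.001], [-0.0, -1.0, -0.0], [0.001, 0.0, -1.0]]
force: [0.5, 0.3, -1.8]
grip_width: 58.9
gripper_force: 30.0
```

Request:
play_rows(
  targets=[
    {"xyz": [2,-40,0],"delta_rot": [0,0,0],"gripper": 0.1},
    {"xyz": [4,-80,0],"delta_rot": [0,0,0],"gripper": 0.1},
    {"xyz": [6,-120,0],"delta_rot": [0,0,0],"gripper": 0.1},
    {"xyz": [8,-160,0],"delta_rot": [0,0,0],"gripper": 0.1},
    {"xyz": [9,-195,0],"delta_rot": [0,0,0],"gripper": 0.1},
    {"xyz": [9,-215,0],"delta_rot": [0,0,0],"gripper": 0.1},
    {"xyz": [9,-222,0],"delta_rot": [0,0,0],"gripper": 0.1},
    {"xyz": [9,-222,0],"delta_rot": [0,0,0],"gripper": 0.1},
    {"xyz": [9,-222,0],"delta_rot": [0,0,0],"gripper": 0.1},
    {"xyz": [9,-222,0],"delta_rot": [0,0,0],"gripper": 0.1},
  ],
)

```text
time: 3.98
position: [470.1, 160.0, 154.5]
tcp_rot: [[1.0, -0.001, -0.0], [-0.001, -1.0, -0.0], [-0.0, 0.0, -1.0]]
force: [0.9, 0.1, -0.4]
grip_width: 58.9
gripper_force: 30.0
```

```bash
python3 - <<'E'
from h import *
from rig import r
np.set_printoptions(precision=3,suppress=True)
s=r.state();c=shot('wrist','w2');print(s['position'],s['tcp_rot'],s['joints'],s['grip_width'])
cv2.imwrite('pics/w2.png',cv2.resize(c['p'][:,:,::-1],(768,576)))
E
```

```text
[470.124 160.028 154.487] [[ 1.    -0.001 -0.   ]
 [-0.001 -1.    -0.   ]
 [-0.     0.    -1.   ]] [ 0.325  0.226  1.961 -0.     0.954  1.897] 58.91052871614599
```

View pics/w2.png

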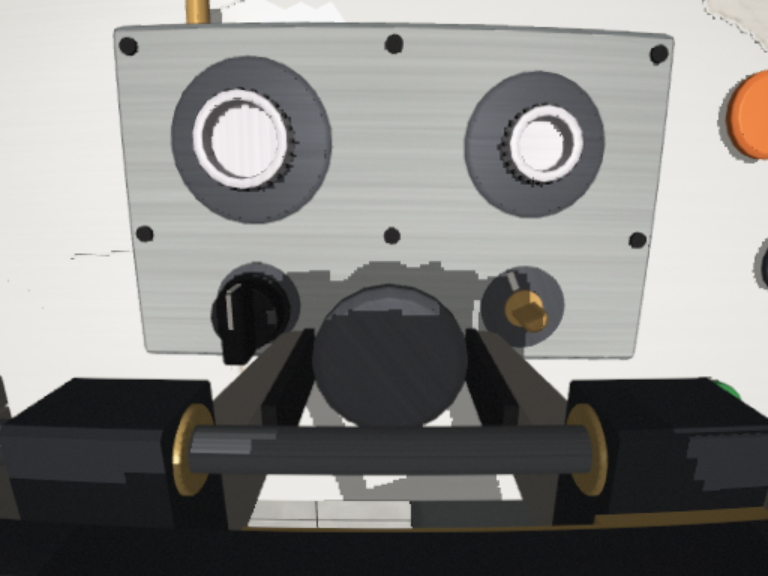

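Wrist view: the large ring mouth is at (240,138), the small one at (546,143), the spindle tip near (530,313) with its white line (511,272)–(518,290). The held cap sits level between the fingers, centred near (390,357).

```bash
python3 - <<'E'
from h import *
np.set_printoptions(precision=2,suppress=True)
c=load('w2');P=cloud(c);z=P[:,:,2]
def ring(q,R,lo,hi,r0=0):
    d=np.hypot(P[:,:,0]-q[0],P[:,:,1]-q[1]);m=(d<R)&(z>lo)&(z<hi)
    Q=P[m];A=np.c_[2*Q[:,:2],np.ones(len(Q))];s=np.linalg.lstsq(A,(Q[:,:2]**2).sum(1),rcond=None)[0]
    print(q,len(Q),'fit',s[:2],np.sqrt(s[2]+s[0]**2+s[1]**2),'enc',cv2.minEnclosingCircle(Q[:,:2].astype(np.float32)),'z',np.median(Q[:,2]))
ring((556,246),35,57,66);ring((556,76),30,57,66);ring((456,76),20,66,74);ring((472,160),45,155,175)
for k,(u,v),zz in [('L',(240,138),62),('S',(546,143),62),('w_out',(511,272),41),('w_in',(518,290),41),('ringc',(522,307),40),('cap',(390,357),165)]: print(k,plane(c,[(u/1.5,v/1.5)],zz)[0])
m=(z>37)&(z<43)&(P[:,:,0]>380)&(P[:,:,0]<660)
Q=P[m];print(cv2.minAreaRect(Q[:,:2].astype(np.float32)))
I=cv2.resize(c['p'][165:245,305:395],(720,640),interpolation=cv2.INTER_CUBIC)[:600]
cv2.imwrite('pics/spin.png',I[:,:,::-1])
hs=cv2.cvtColor(c['p'],cv2.COLOR_RGB2HSV);br=(hs[:,:,1]>100)&(P[:,:,0]>430)&(P[:,:,0]<480)&(P[:,:,1]>50)&(P[:,:,1]<100)
print(br.sum());B=P[br&(z>67)];print('tip',len(B),B.mean(0),cv2.minAreaRect(B[:,:2].astype(np.float32)))
E
```

```text
(556, 246) 1474 fit [558.56 242.  ] 23.84215410685778 enc ((558.4734497070312, 242.6371307373047), 28.46616554260254) z 61.36364837240768
(556, 76) 1069 fit [556.47  73.77] 18.012026282478995 enc ((556.0243530273438, 73.13391876220703), 22.646974563598633) z 61.24156428264172
(456, 76) 158 fit [455.32  73.89] 4.789847434035682 enc ((456.2697448730469, 74.05352020263672), 7.6699371337890625) z 68.88328312292833
(472, 160) 8891 fit [472.45 159.67] 22.372205045969498 enc ((479.7351379394531, 159.5570068359375), 43.07979202270508) z 164.5181301602818
L [559.3  241.88  62.  ]
S [556.7   73.24  62.  ]
w_out [479.66  82.91  41.  ]
w_in [467.96  77.66  41.  ]
ringc [456.4   73.98  40.  ]
cap [473.01 159.41 165.  ]
((522.7943115234375, 158.53875732421875), (331.2618103027344, 200.64871215820312), 89.21085357666016)
583
tip 139 [455.45  74.12  68.93] ((454.6259765625, 73.4220199584961), (9.189177513122559, 14.26390266418457), 25.14048194885254)
```

View pics/spin.png

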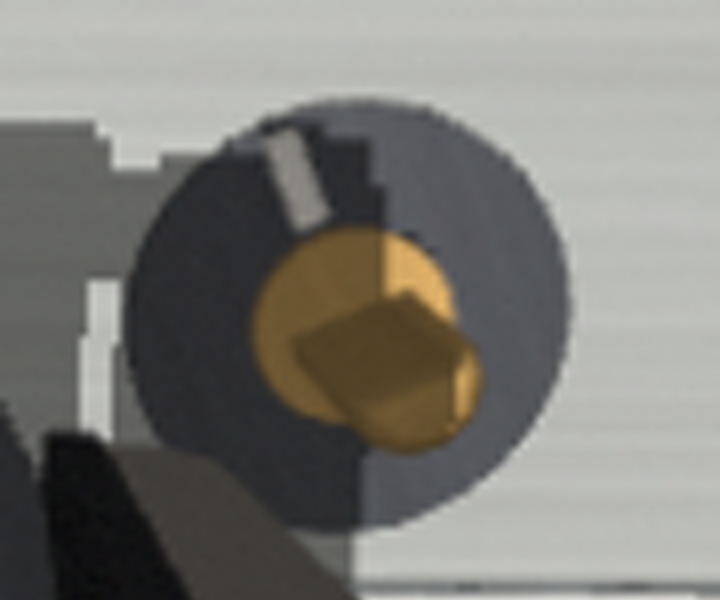

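```bash
python3 - <<'E'
from h import *
np.set_printoptions(precision=2,suppress=True)
c=load('w2');P=cloud(c);z=P[:,:,2]
for y0 in(150,155,160,165,170):
    m=(abs(P[:,:,1]-y0)<1)&(z>160)&(z<170);Q=P[m];x=Q[:,0].max();print(y0,'front',x,'centre',x-np.sqrt(900-(y0-159.8)**2),'back',Q[:,0].min())
f=lambda a,b,zz:plane(c,[(305+a/8,165+b/8)],zz)[0]
def yaw(a,b,zz):
    d=(f(*b,zz)-f(*a,zz))[:2];return np.arctan2(d[1],d[0])
print('line',yaw((314,222),(282,135),41),'flange->line',yaw((355,325),(298,178),41),'ring',yaw((350,315),(298,178),41),'flatfoot',yaw((295,340),(410,292),45)+np.pi/2,'flattop',yaw((355,415),(475,352),70)+np.pi/2)
E
```

```text
150 front 498.1670162560579 centre 469.81282785293126 back 443.3663569770869
155 front 498.80159574520115 centre 469.1880853149938 back 443.74950356398506
160 front 499.34775709632174 centre 469.348423770396 back 443.8589221774384
165 front 498.7318193237634 centre 469.18592282357235 back 443.95012315704105
170 front 497.72078082094316 centre 469.50801775172215 back 443.06984626487736
line 0.4036614803311595 flange->line 0.4212648395774063 ring 0.4144357198715756 flatfoot 0.41548713408124627 flattop 0.5133445099870675
```

Request:
play_rows(
  targets=[
    {"xyz": [28,-26,0],"delta_rot": [0,0,0],"gripper": 0.1},
    {"xyz": [56,-52,10],"delta_rot": [0,0,0],"gripper": 0.1},
    {"xyz": [80,-75,30],"delta_rot": [0,0,0],"gripper": 0.1},
    {"xyz": [88.6,-82.6,55],"delta_rot": [0,0,0],"gripper": 0.1},
    {"xyz": [88.6,-82.6,70],"delta_rot": [0,0,0],"gripper": 0.1},
    {"xyz": [88.6,-82.6,79],"delta_rot": [0,0,0],"gripper": 0.1},
    {"xyz": [88.6,-82.6,82],"delta_rot": [0,0,0],"gripper": 0.1},
    {"xyz": [88.6,-82.6,84],"delta_rot": [0,0,0],"gripper": 0.1},
    {"xyz": [88.6,-82.6,86],"delta_rot": [0,0,0],"gripper": 0.1},
    {"xyz": [88.6,-82.6,88],"delta_rot": [0,0,0],"gripper": 0.1},
  ],
)

```text
time: 4.87
position: [559.6, 243.6, 67.7]
tcp_rot: [[1.0, -0.001, 0.002], [-0.001, -1.0, 0.001], [0.002, -0.001, -1.0]]
force: [-0.8, -0.6, -1.2]
grip_width: 59.4
gripper_force: 30.0
```

Request:
play_rows(
  targets=[
    {"xyz": [-0.3,0.3,1.5],"delta_rot": [0,0,0],"gripper": 0.1},
    {"xyz": [-0.3,0.3,3],"delta_rot": [0,0,0],"gripper": 0.1},
    {"xyz": [-0.3,0.3,4],"delta_rot": [0,0,0],"gripper": 0.1},
    {"xyz": [-0.3,0.3,5],"delta_rot": [0,0,0],"gripper": 0.1},
    {"xyz": [-0.3,0.3,5],"delta_rot": [0,0,0],"gripper": 0.1},
  ],
)

```text
time: 5.28
position: [558.6, 243.5, 61.5]
tcp_rot: [[1.0, -0.0, -0.0], [-0.0, -1.0, 0.0], [-0.0, -0.0, -1.0]]
force: [0.6, -1.2, -1.4]
grip_width: 58.9
gripper_force: 30.0
```

Request:
play_rows(
  targets=[
    {"xyz": [0,0,0.7],"delta_rot": [0,0,0],"gripper": 0.1},
    {"xyz": [0,0,1.2],"delta_rot": [0,0,0],"gripper": 0.1},
    {"xyz": [0,0,1.2],"delta_rot": [0,0,0],"gripper": 0.1},
  ],
)

```text
time: 5.53
position: [558.8, 243.5, 60.6]
tcp_rot: [[1.0, -0.0, 0.0], [-0.0, -1.0, 0.0], [0.0, -0.0, -1.0]]
force: [-0.3, -0.3, 1.9]
grip_width: 58.8
gripper_force: 30.0
```

Request:
play_rows(
  targets=[
    {"xyz": [0,0,0],"delta_rot": [0,0,0],"gripper": 0.8},
    {"xyz": [0,0,0],"delta_rot": [0,0,0],"gripper": 0.85},
    {"xyz": [0,0,0],"delta_rot": [0,0,0],"gripper": 0.85},
    {"xyz": [0,0,-15],"delta_rot": [0,0,0],"gripper": 0.85},
    {"xyz": [0,0,-45],"delta_rot": [0,0,0],"gripper": 0.85},
    {"xyz": [-8,0,-80],"delta_rot": [0,0,0],"gripper": 0.85},
    {"xyz": [-30,0,-100],"delta_rot": [0,0,0],"gripper": 0.85},
    {"xyz": [-60,0,-105],"delta_rot": [0,0,0],"gripper": 0.85},
    {"xyz": [-70,0,-105],"delta_rot": [0,0,0],"gripper": 0.85},
    {"xyz": [-70,0,-105],"delta_rot": [0,0,0],"gripper": 0.85},
  ],
)

```text
time: 6.37
position: [486.8, 243.4, 165.6]
tcp_rot: [[1.0, 0.001, -0.0], [0.001, -1.0, -0.0], [-0.0, 0.0, -1.0]]
force: [0.1, 0.6, -0.2]
grip_width: 77.9
gripper_force: 0.0
```

```bash
python3 - <<'E'
from h import *
np.set_printoptions(precision=2,suppress=True)
c=shot('wrist','w3');P=cloud(c);z=P[:,:,2]
d=np.hypot(P[:,:,0]-558.8,P[:,:,1]-243);m=(d<40)&(z>55)&(z<90)
Q=P[m];print(len(Q),np.percentile(Q[:,2],[2,25,50,75,98]))
Q=Q[Q[:,2]>66];print(cv2.minEnclosingCircle(Q[:,:2].astype(np.float32)));A=np.c_[Q[:,:2],np.ones(len(Q))];print('plane',np.linalg.lstsq(A,Q[:,2],rcond=None)[0])
cv2.imwrite('pics/w3.png',cv2.resize(c['p'][:,:,::-1],(512,384)))
E
```

```text
3920 [67.51 69.86 70.52 71.06 72.1 ]
((557.9483032226562, 243.40155029296875), 30.06536293029785)
plane [ 0.    0.   70.16]
```

Request:
play_rows(
  targets=[
    {"xyz": [-1,35,0],"delta_rot": [0,0,0],"gripper": 0.85},
    {"xyz": [-2,75,0],"delta_rot": [0,0,0],"gripper": 0.85},
    {"xyz": [-3,115,0],"delta_rot": [0,0,0],"gripper": 0.85},
    {"xyz": [-4,155,0],"delta_rot": [0,0,0],"gripper": 0.85},
    {"xyz": [-5,195,0],"delta_rot": [0,0,0],"gripper": 0.85},
    {"xyz": [-6,235,0],"delta_rot": [0,0,0],"gripper": 0.85},
    {"xyz": [-7,275,0],"delta_rot": [0,0,0],"gripper": 0.85},
    {"xyz": [-7.5,315,0],"delta_rot": [0,0,0],"gripper": 0.85},
    {"xyz": [-7.5,350,5],"delta_rot": [0,0,0],"gripper": 0.85},
    {"xyz": [-7.5,372,25],"delta_rot": [0,0,0],"gripper": 0.85},
    {"xyz": [-7.5,381.6,50],"delta_rot": [0,0,0],"gripper": 0.85},
    {"xyz": [-7.5,381.6,80],"delta_rot": [0,0,0],"gripper": 0.85},
  ],
)

```text
time: 7.42
position: [483.2, -141.7, 84.8]
tcp_rot: [[1.0, -0.003, 0.003], [-0.003, -1.0, -0.001], [0.003, 0.001, -1.0]]
force: [0.7, 0.9, -0.2]
grip_width: 78.1
gripper_force: 0.0
```

Request:
play_rows(
  targets=[
    {"xyz": [0,0,0],"delta_rot": [0,0,0],"gripper": 0.85},
    {"xyz": [0,0,0],"delta_rot": [0,0,0],"gripper": 0.85},
  ],
)

```text
time: 7.58
position: [480.3, -138.4, 83.8]
tcp_rot: [[1.0, -0.001, -0.004], [-0.001, -1.0, 0.001], [-0.004, -0.001, -1.0]]
force: [0.3, 0.1, 0.5]
grip_width: 78.2
gripper_force: 0.0
```

```bash
python3 - <<'E'
from h import *
from rig import r
np.set_printoptions(precision=2,suppress=True)
c=shot('wrist','w4');P=cloud(c);z=P[:,:,2]
d=np.hypot(P[:,:,0]-480.5,P[:,:,1]+138);m=(d<36)&(z>11)&(z<20)
Q=P[m];print(len(Q),cv2.minEnclosingCircle(Q[:,:2].astype(np.float32)),Q.mean(0),r.state()['position'])
E
```

```text
2540 ((480.47491455078125, -137.25027465820312), 23.882482528686523) [ 481.88 -137.35   15.24] [ 481.46 -138.33   85.2 ]
```

Request:
play_rows(
  targets=[
    {"xyz": [-0.5,-0.5,25],"delta_rot": [0,0,0],"gripper": 0.85},
    {"xyz": [-0.5,-0.5,50],"delta_rot": [0,0,0],"gripper": 0.85},
    {"xyz": [-0.5,-0.5,70],"delta_rot": [0,0,0],"gripper": 0.85},
    {"xyz": [-0.5,-0.5,79.5],"delta_rot": [0,0,0],"gripper": 0.85},
    {"xyz": [-0.5,-0.5,79.5],"delta_rot": [0,0,0],"gripper": 0.85},
    {"xyz": [-0.5,-0.5,79.5],"delta_rot": [0,0,0],"gripper": 0.6},
    {"xyz": [-0.5,-0.5,79.5],"delta_rot": [0,0,0],"gripper": 0.4},
    {"xyz": [-0.5,-0.5,79.5],"delta_rot": [0,0,0],"gripper": 0.2},
    {"xyz": [-0.5,-0.5,79.5],"delta_rot": [0,0,0],"gripper": 0.1},
    {"xyz": [-0.5,-0.5,79.5],"delta_rot": [0,0,0],"gripper": 0.1},
    {"xyz": [-0.5,-0.5,79.5],"delta_rot": [0,0,0],"gripper": 0.1},
  ],
)

```text
time: 8.55
position: [481.2, -137.8, 6.7]
tcp_rot: [[1.0, -0.0, 0.001], [-0.0, -1.0, -0.0], [0.001, 0.0, -1.0]]
force: [-0.8, 0.5, 7.6]
grip_width: 46.9
gripper_force: 30.0
```

Request:
play_rows(
  targets=[
    {"xyz": [0,0,-20],"delta_rot": [0,0,0],"gripper": 0.1},
    {"xyz": [0,0,-55],"delta_rot": [0,0,0],"gripper": 0.1},
    {"xyz": [8,-20,-90],"delta_rot": [0,0,0],"gripper": 0.1},
    {"xyz": [20,-55,-105],"delta_rot": [0,0,0],"gripper": 0.1},
    {"xyz": [34,-92,-105],"delta_rot": [0,0,0],"gripper": 0.1},
    {"xyz": [48,-130,-105],"delta_rot": [0,0,0],"gripper": 0.1},
    {"xyz": [62,-167,-105],"delta_rot": [0,0,0],"gripper": 0.1},
    {"xyz": [72,-198,-105],"delta_rot": [0,0,0],"gripper": 0.1},
    {"xyz": [75.5,-211,-95],"delta_rot": [0,0,0],"gripper": 0.1},
    {"xyz": [75.5,-211,-75],"delta_rot": [0,0,0],"gripper": 0.1},
    {"xyz": [75.5,-211,-66],"delta_rot": [0,0,0],"gripper": 0.1},
    {"xyz": [75.5,-211,-63],"delta_rot": [0,0,0],"gripper": 0.1},
  ],
)

```text
time: 9.55
position: [554.5, 72.9, 67.0]
tcp_rot: [[1.0, -0.0, -0.003], [-0.0, -1.0, -0.0], [-0.003, 0.0, -1.0]]
force: [1.4, -0.0, 2.5]
grip_width: 47.0
gripper_force: 30.0
```

Request:
play_rows(
  targets=[
    {"xyz": [0,0,1.5],"delta_rot": [0,0,0],"gripper": 0.1},
    {"xyz": [0,0,3],"delta_rot": [0,0,0],"gripper": 0.1},
    {"xyz": [0,0,3],"delta_rot": [0,0,0],"gripper": 0.1},
  ],
)

```text
time: 9.8
position: [556.1, 72.6, 66.1]
tcp_rot: [[1.0, -0.001, -0.0], [-0.001, -1.0, -0.0], [-0.0, 0.0, -1.0]]
force: [-0.5, -0.1, -0.4]
grip_width: 47.0
gripper_force: 30.0
```

Request:
play_rows(
  targets=[
    {"xyz": [0,0,1.5],"delta_rot": [0,0,0],"gripper": 0.1},
    {"xyz": [0,0,3],"delta_rot": [0,0,0],"gripper": 0.1},
    {"xyz": [0,0,4],"delta_rot": [0,0,0],"gripper": 0.1},
    {"xyz": [0,0,4.8],"delta_rot": [0,0,0],"gripper": 0.1},
    {"xyz": [0,0,4.8],"delta_rot": [0,0,0],"gripper": 0.1},
  ],
)

```text
time: 10.22
position: [556.3, 73.2, 61.7]
tcp_rot: [[1.0, -0.0, 0.0], [-0.0, -1.0, -0.0], [0.0, 0.0, -1.0]]
force: [-2.0, -1.7, 5.6]
grip_width: 47.1
gripper_force: 30.0
```

Request:
play_rows(
  targets=[
    {"xyz": [0,0,0],"delta_rot": [0,0,0],"gripper": 0.7},
    {"xyz": [0,0,0],"delta_rot": [0,0,0],"gripper": 0.7},
    {"xyz": [0,0,0],"delta_rot": [0,0,0],"gripper": 0.7},
    {"xyz": [0,0,-15],"delta_rot": [0,0,0],"gripper": 0.7},
    {"xyz": [0,0,-45],"delta_rot": [0,0,0],"gripper": 0.7},
    {"xyz": [-8,0,-80],"delta_rot": [0,0,0],"gripper": 0.7},
    {"xyz": [-35,0,-100],"delta_rot": [0,0,0],"gripper": 0.7},
    {"xyz": [-65,0,-105],"delta_rot": [0,0,0],"gripper": 0.7},
    {"xyz": [-85,0,-105],"delta_rot": [0,0,0],"gripper": 0.7},
    {"xyz": [-90,0,-105],"delta_rot": [0,0,0],"gripper": 0.7},
    {"xyz": [-90,0,-105],"delta_rot": [0,0,0],"gripper": 0.7},
    {"xyz": [-90,0,-105],"delta_rot": [0,0,0],"gripper": 0.7},
  ],
)

```text
time: 11.22
position: [467.1, 73.5, 166.3]
tcp_rot: [[1.0, -0.0, 0.001], [-0.0, -1.0, 0.0], [0.001, -0.0, -1.0]]
force: [0.1, -0.2, 0.4]
grip_width: 64.5
gripper_force: 0.0
```

```bash
python3 - <<'E'
from h import *
from rig import r
np.set_printoptions(precision=2,suppress=True)
c=shot('wrist','w5');P=cloud(c);z=P[:,:,2];print(r.state()['position'])
for x,y,R in((556.3,73.2,30),(558,243.4,36)):
    d=np.hypot(P[:,:,0]-x,P[:,:,1]-y);m=(d<R)&(z>66)&(z<90)
    Q=P[m]
    print(len(Q),cv2.minEnclosingCircle(Q[:,:2].astype(np.float32)),np.percentile(Q[:,2],[2,50,98]));A=np.c_[Q[:,:2]-[x,y],np.ones(len(Q))];print('plane',np.linalg.lstsq(A,Q[:,2],rcond=None)[0])
a=c['p'][90:240,300:420];cv2.imwrite('pics/w5.png',c['p'][:,:,::-1])
hs=cv2.cvtColor(c['p'],cv2.COLOR_RGB2HSV);br=(hs[:,:,1]>100)&(np.hypot(P[:,:,0]-456,P[:,:,1]-74)<25)
B=P[br&(z>66)];print('tip',len(B),B.mean(0),cv2.minAreaRect(B[:,:2].astype(np.float32)))
F=P[br&(z<60)];print('foot',len(F),cv2.minEnclosingCircle(F[:,:2].astype(np.float32)))
w=(hs[:,:,2]>110)&(hs[:,:,1]<60)&(np.hypot(P[:,:,0]-456,P[:,:,1]-74)<26)&(z<46)&(P[:,:,0]>460)
W=P[w];print('wline',len(W),W.mean(0),cv2.minAreaRect(W[:,:2].astype(np.float32)) if len(W) else '')
E
```

```text
[467.4   73.52 166.15]
2588 ((555.2643432617188, 73.06403350830078), 24.065799713134766) [67.27 70.44 72.1 ]
plane [ 0.    0.   70.27]
3635 ((557.9344482421875, 242.95645141601562), 30.624231338500977) [67.27 70.58 72.19]
plane [-0.    0.02 70.44]
tip 146 [455.26  73.36  68.75] ((454.3027648925781, 73.11215209960938), (9.792168617248535, 15.005596160888672), 24.55622100830078)
foot 314 ((455.1917419433594, 73.79451751708984), 13.558816909790039)
wline 48 [474.9   82.32  42.33] ((474.4873352050781, 82.5522689819336), (11.071111679077148, 4.799673080444336), 20.394838333129883)
```

View pics/w5.png

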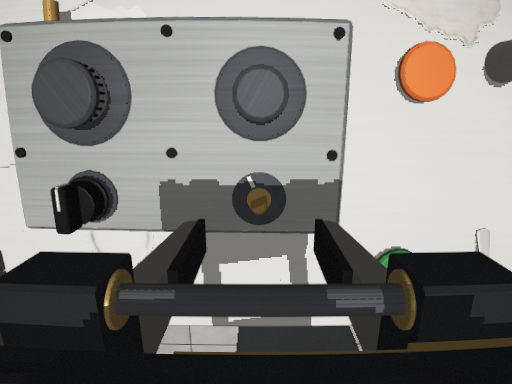

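Both caps lie flat, with their tops at about 70.5 all over; in this view the large is at (66,93) and the small at (261,93). The spindle axis is near (456.2,74.1) with yaw 0.41. Next, over to the knob.

Request:
play_rows(
  targets=[
    {"xyz": [0,35,0],"delta_rot": [0,0,0],"gripper": 0.7},
    {"xyz": [0,75,0],"delta_rot": [0,0,0],"gripper": 0.7},
    {"xyz": [0,115,0],"delta_rot": [0,0,0],"gripper": 0.7},
    {"xyz": [0,155,0],"delta_rot": [0,0,0],"gripper": 0.7},
    {"xyz": [0,195,0],"delta_rot": [0,0,0],"gripper": 0.7},
    {"xyz": [0,235,0],"delta_rot": [0,0,0],"gripper": 0.7},
    {"xyz": [0,275,0],"delta_rot": [0,0,0],"gripper": 0.7},
    {"xyz": [0,305,0],"delta_rot": [0,0,0],"gripper": 0.7},
    {"xyz": [0,320.5,0],"delta_rot": [0,0,0],"gripper": 0.7},
    {"xyz": [0,320.5,0],"delta_rot": [0,0,0],"gripper": 0.7},
    {"xyz": [0,320.5,0],"delta_rot": [0,0,0],"gripper": 0.7},
  ],
)

```text
time: 12.18
position: [466.5, -248.0, 165.4]
tcp_rot: [[1.0, -0.002, -0.001], [-0.002, -1.0, 0.001], [-0.001, -0.001, -1.0]]
force: [-0.2, 0.9, 0.7]
grip_width: 64.2
gripper_force: 0.0
```

```bash
python3 - <<'E'
from h import *
from rig import r
np.set_printoptions(precision=2,suppress=True)
c=shot('wrist','w6');P=cloud(c);z=P[:,:,2];s=r.state();print(s['position'],s['joints'])
d=np.hypot(P[:,:,0]-506.8,P[:,:,1]+247.5);B=P[(d<40)&(z>41)&(z<50)]
print('bar',len(B),B.mean(0),cv2.minAreaRect(B[:,:2].astype(np.float32)))
F=P[(d<40)&(z>18)&(z<30)];print('foot',cv2.minEnclosingCircle(F[:,:2].astype(np.float32)))
w=(d<30)&(z>38)&(c['p'].min(2)>90);W=P[w];print('line',len(W),W.mean(0),cv2.minAreaRect(W[:,:2].astype(np.float32)))
E
```

```text
[ 466.3  -247.07  165.44] [-0.49  0.26  1.89  0.    1.    1.08]
bar 642 [ 507.33 -247.29   44.34] ((506.8098449707031, -247.29855346679688), (42.27311706542969, 13.90939998626709), 5.979522705078125)
foot ((506.84619140625, -247.3494873046875), 19.94601058959961)
line 76 [ 516.95 -246.42   48.13] ((502.5118713378906, -246.65573120117188), (48.0670280456543, 19.576295852661133), 24.302108764648438)
```

Request:
play_rows(
  targets=[
    {"xyz": [25,0.5,0],"delta_rot": [0,0,-0.104],"gripper": 0.7},
    {"xyz": [40.4,0.5,25],"delta_rot": [0,0,-0.104],"gripper": 0.7},
    {"xyz": [40.4,0.5,60],"delta_rot": [0,0,-0.104],"gripper": 0.7},
    {"xyz": [40.4,0.5,95],"delta_rot": [0,0,-0.104],"gripper": 0.7},
    {"xyz": [40.4,0.5,122],"delta_rot": [0,0,-0.104],"gripper": 0.7},
    {"xyz": [40.4,0.5,135],"delta_rot": [0,0,-0.104],"gripper": 0.7},
    {"xyz": [40.4,0.5,138],"delta_rot": [0,0,-0.104],"gripper": 0.7},
    {"xyz": [40.4,0.5,138],"delta_rot": [0,0,-0.104],"gripper": 0.5},
    {"xyz": [40.4,0.5,138],"delta_rot": [0,0,-0.104],"gripper": 0.3},
    {"xyz": [40.4,0.5,138],"delta_rot": [0,0,-0.104],"gripper": 0.2},
    {"xyz": [40.4,0.5,138],"delta_rot": [0,0,-0.104],"gripper": 0.1},
    {"xyz": [40.4,0.5,138],"delta_rot": [0,0,-0.104],"gripper": 0},
  ],
)

```text
time: 13.23
position: [507.2, -247.9, 29.2]
tcp_rot: [[0.995, 0.104, 0.002], [0.104, -0.995, -0.001], [0.002, 0.001, -1.0]]
force: [0.1, -0.1, -0.3]
grip_width: 32.8
gripper_force: 0.0
```

Request:
play_rows(
  targets=[
    {"xyz": [0,0,0],"delta_rot": [0,0,0],"gripper": 0},
    {"xyz": [0,0,0],"delta_rot": [0,0,0],"gripper": 0},
    {"xyz": [0,0,0],"delta_rot": [0,0,0],"gripper": 0},
  ],
)

```text
time: 13.48
position: [506.6, -247.7, 28.4]
tcp_rot: [[0.995, 0.103, 0.0], [0.103, -0.995, -0.0], [0.0, 0.0, -1.0]]
force: [0.6, 0.5, -0.7]
grip_width: 13.4
gripper_force: 30.0
```

Request:
play_rows(
  targets=[
    {"xyz": [0,0,-20],"delta_rot": [0,0,0],"gripper": 0},
    {"xyz": [0,0,-55],"delta_rot": [0,0,0],"gripper": 0},
    {"xyz": [0,0,-90],"delta_rot": [0,0,0],"gripper": 0},
    {"xyz": [-1,-20,-115],"delta_rot": [0,0,-0.1],"gripper": 0},
    {"xyz": [-3,-55,-122],"delta_rot": [0,0,-0.2],"gripper": 0},
    {"xyz": [-5,-92,-122],"delta_rot": [0,0,-0.307],"gripper": 0},
    {"xyz": [-7,-130,-122],"delta_rot": [0,0,-0.307],"gripper": 0},
    {"xyz": [-9,-168,-122],"delta_rot": [0,0,-0.307],"gripper": 0},
    {"xyz": [-11,-206,-122],"delta_rot": [0,0,-0.307],"gripper": 0},
    {"xyz": [-13,-244,-122],"delta_rot": [0,0,-0.307],"gripper": 0},
    {"xyz": [-15,-282,-122],"delta_rot": [0,0,-0.307],"gripper": 0},
    {"xyz": [-17.1,-312,-115],"delta_rot": [0,0,-0.307],"gripper": 0},
  ],
)

```text
time: 14.48
position: [457.1, 63.2, 144.1]
tcp_rot: [[0.917, 0.399, 0.002], [0.399, -0.917, 0.001], [0.002, 0.0, -1.0]]
force: [0.7, 0.9, -0.6]
grip_width: 13.8
gripper_force: 30.0
```

```bash
python3 - <<'E'
from rig import r
print(r.state()['position'])
E
```

```text
[457.13528445  63.20906282 144.05247795]
```

Request:
play_rows(
  targets=[
    {"xyz": [4,-12.5,10],"delta_rot": [0,0,0],"gripper": 0},
    {"xyz": [4,-12.5,17],"delta_rot": [0,0,0],"gripper": 0},
    {"xyz": [4,-12.5,17],"delta_rot": [0,0,0],"gripper": 0},
    {"xyz": [4,-12.5,17],"delta_rot": [0,0,0],"gripper": 0},
  ],
)

```text
time: 14.82
position: [455.6, 73.4, 125.8]
tcp_rot: [[0.917, 0.399, -0.001], [0.399, -0.917, -0.0], [-0.001, 0.0, -1.0]]
force: [0.1, 0.0, -1.0]
grip_width: 13.8
gripper_force: 30.0
```

```bash
python3 - <<'E'
from h import *
from rig import r
np.set_printoptions(precision=3,suppress=True)
s=r.state();c=shot('wrist','w7');P=cloud(c);z=P[:,:,2];print(s['position'],s['tcp_rot'][:,0])
m=(z>s['position'][2]+10)&(z<s['position'][2]+22);d=np.hypot(*(P[:,:,:2]-s['position'][:2]).transpose(2,0,1))
e=(P-s['position'])@s['tcp_rot']
m=m&(abs(e[:,:,1])<6.5)&(d<40);B=e[m];print('bar in tool x range',np.percentile(B[:,0],[0,1,50,99,100]),'z',np.median(B[:,2]))
w=m&(c['p'].min(2)>80);print('line tool',w.sum(),e[w].mean(0) if w.any() else '')
a=cv2.resize(c['p'][192:332,186:326],(500,500),interpolation=cv2.INTER_CUBIC)
q=shot('side','s7');sc=shot('scene','c7')
b=cv2.resize(q['p'][165:255,245:335],(300,300),interpolation=cv2.INTER_CUBIC)
g=cv2.resize(sc['p'][165:255,200:290],(300,300),interpolation=cv2.INTER_CUBIC)
I=np.zeros((600,800,3),np.uint8);I[:500,:500]=a;I[:300,500:]=b;I[300:,500:]=g
cv2.imwrite('pics/c7.png',I[:,:,::-1])
E
```

```text
[455.608  73.388 125.833] [ 0.917  0.399 -0.001]
bar in tool x range [-20.214 -19.412   2.346  21.213  21.85 ] z -16.21188096905075
line tool 165 [ 10.56    0.311 -16.617]
```

View pics/c7.png

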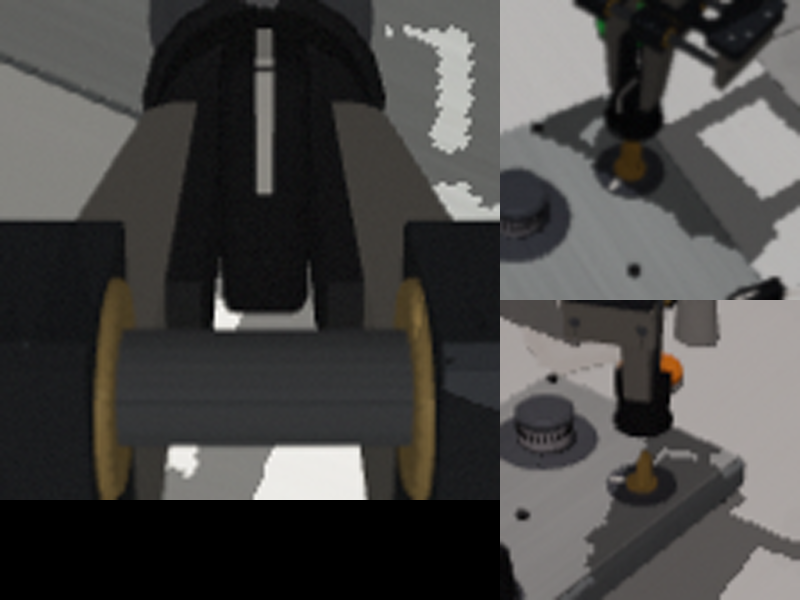

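The wrist crop shows the knob upright in the grip with its pointer line straight along tool +x. The side and scene crops show its foot straight above the spindle. Descending carefully.

Request:
play_rows(
  targets=[
    {"xyz": [0,0,10],"delta_rot": [0,0,0],"gripper": 0},
    {"xyz": [0,0,20],"delta_rot": [0,0,0],"gripper": 0},
    {"xyz": [0,0,25],"delta_rot": [0,0,0],"gripper": 0},
    {"xyz": [0,0,27],"delta_rot": [0,0,0],"gripper": 0},
    {"xyz": [0,0,29],"delta_rot": [0,0,0],"gripper": 0},
    {"xyz": [0,0,31],"delta_rot": [0,0,0],"gripper": 0},
    {"xyz": [0,0,31],"delta_rot": [0,0,0],"gripper": 0},
  ],
)

```text
time: 15.55
position: [455.7, 74.0, 94.8]
tcp_rot: [[0.917, 0.399, -0.0], [0.399, -0.917, -0.0], [-0.0, -0.0, -1.0]]
force: [-0.4, 0.1, -1.4]
grip_width: 13.8
gripper_force: 30.0
```

Request:
play_rows(
  targets=[
    {"xyz": [0,0,2],"delta_rot": [0,0,0],"gripper": 0},
    {"xyz": [0,0,4],"delta_rot": [0,0,0],"gripper": 0},
    {"xyz": [0,0,6],"delta_rot": [0,0,0],"gripper": 0},
    {"xyz": [0,0,8],"delta_rot": [0,0,0],"gripper": 0},
    {"xyz": [0,0,8],"delta_rot": [0,0,0],"gripper": 0},
  ],
)

```text
time: 15.97
position: [455.8, 74.0, 86.8]
tcp_rot: [[0.917, 0.399, -0.0], [0.399, -0.917, 0.0], [-0.0, -0.0, -1.0]]
force: [1.3, -0.0, -1.2]
grip_width: 13.7
gripper_force: 30.0
```

Request:
play_rows(
  targets=[
    {"xyz": [0,0,2],"delta_rot": [0,0,0],"gripper": 0},
    {"xyz": [0,0,4],"delta_rot": [0,0,0],"gripper": 0},
    {"xyz": [0,0,6],"delta_rot": [0,0,0],"gripper": 0},
    {"xyz": [0,0,8],"delta_rot": [0,0,0],"gripper": 0},
    {"xyz": [0,0,9.5],"delta_rot": [0,0,0],"gripper": 0},
    {"xyz": [0,0,9.5],"delta_rot": [0,0,0],"gripper": 0},
  ],
)

```text
time: 16.47
position: [455.8, 74.0, 77.4]
tcp_rot: [[0.917, 0.399, -0.0], [0.399, -0.917, -0.0], [-0.0, -0.0, -1.0]]
force: [-1.4, 0.5, 1.4]
grip_width: 13.7
gripper_force: 30.0
```

Request:
play_rows(
  targets=[
    {"xyz": [0,0,1.5],"delta_rot": [0,0,0],"gripper": 0},
    {"xyz": [0,0,3],"delta_rot": [0,0,0],"gripper": 0},
    {"xyz": [0,0,4],"delta_rot": [0,0,0],"gripper": 0},
    {"xyz": [0,0,4],"delta_rot": [0,0,0],"gripper": 0},
  ],
)

```text
time: 16.8
position: [455.9, 74.0, 73.6]
tcp_rot: [[0.917, 0.399, 0.0], [0.399, -0.917, 0.0], [0.0, 0.0, -1.0]]
force: [-1.2, 0.3, 4.8]
grip_width: 13.8
gripper_force: 30.0
```

Request:
play_rows(
  targets=[
    {"xyz": [0,0,1],"delta_rot": [0,0,0],"gripper": 0},
    {"xyz": [0,0,1.5],"delta_rot": [0,0,0],"gripper": 0},
    {"xyz": [0,0,1.5],"delta_rot": [0,0,0],"gripper": 0},
  ],
)

```text
time: 17.05
position: [455.9, 74.0, 72.3]
tcp_rot: [[0.917, 0.399, 0.0], [0.399, -0.917, 0.0], [0.0, -0.0, -1.0]]
force: [-2.2, -0.2, 6.0]
grip_width: 13.7
gripper_force: 30.0
```

Request:
play_rows(
  targets=[
    {"xyz": [0,0,0.7],"delta_rot": [0,0,0],"gripper": 0},
    {"xyz": [0,0,1.3],"delta_rot": [0,0,0],"gripper": 0},
    {"xyz": [0,0,1.3],"delta_rot": [0,0,0],"gripper": 0},
  ],
)

```text
time: 17.3
position: [456.0, 74.1, 72.1]
tcp_rot: [[0.917, 0.399, 0.0], [0.399, -0.917, 0.0], [0.0, 0.0, -1.0]]
force: [-6.4, 0.1, 25.4]
grip_width: 13.8
gripper_force: 30.0
```

Request:
play_rows(
  targets=[
    {"xyz": [0,0,-0.3],"delta_rot": [0,0,0],"gripper": 0},
    {"xyz": [0,0,-0.3],"delta_rot": [0,0,0],"gripper": 0},
    {"xyz": [0,0,-0.3],"delta_rot": [0,0,0],"gripper": 0},
    {"xyz": [0,0,-0.3],"delta_rot": [0,0,0],"gripper": 0},
    {"xyz": [0,0,-0.3],"delta_rot": [0,0,0],"gripper": 0},
    {"xyz": [0,0,-0.3],"delta_rot": [0,0,0],"gripper": 0},
  ],
)

```text
time: 17.8
position: [456.0, 74.0, 72.2]
tcp_rot: [[0.917, 0.399, 0.0], [0.399, -0.917, 0.0], [0.0, 0.0, -1.0]]
force: [-4.9, -0.8, 20.1]
grip_width: 13.5
gripper_force: 30.0
```

```bash
python3 - <<'E'
from h import *
from rig import r
np.set_printoptions(precision=2,suppress=True)
s=r.state();print(s['position'],s['force'])
c=shot('wrist','w8');P=cloud(c);e=(P-s['position'])@s['tcp_rot']
m=(abs(e[:,:,1])<5)&(abs(e[:,:,0])<20)&(e[:,:,2]<-8)&(e[:,:,2]>-30);print('bar top z',np.median(P[m][:,2]),'x range',np.percentile(e[m][:,0],[1,99]))
q=shot('side','s8');sc=shot('scene','c8')
I=np.hstack([cv2.resize(q['p'][85:265,190:340],(400,480)),cv2.resize(sc['p'][140:290,110:260],(400,480))])
cv2.imwrite('pics/f8.png',I[:,:,::-1])
E
```

```text
[456.    74.02  72.18] [-4.89 -0.84 20.1 ]
bar top z 88.67280115687905 x range [-19.46  19.81]
```

View pics/f8.png

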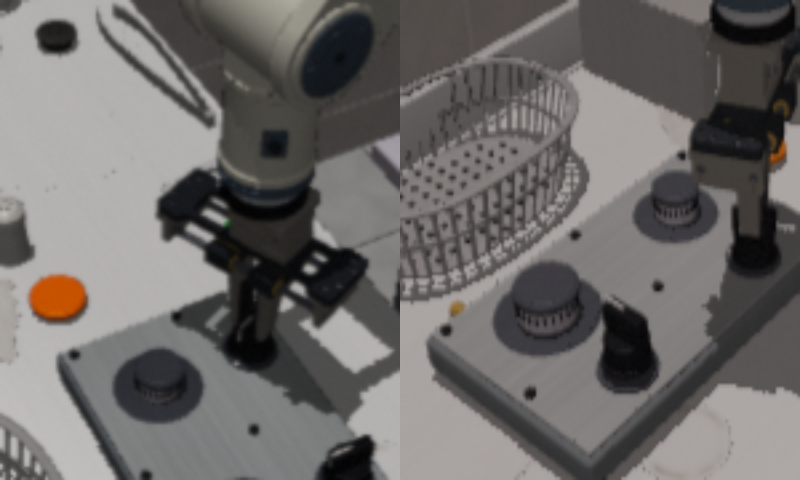

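The final pictures show both caps flat on their burners: small at (675,190) and large at (547,290) in the right panel. The knob is on the spindle at (752,245), still held. Its top is at 88.7 mm against 89 mm expected when fully pressed, and it pushes on the hard stop with 20 N. Handing in.

```bash
python3 -c "
from rig import order
print(order.hand_in())"
```

```text
the job is handed in; nothing more can be done
None
```

The job is handed in: both caps lie flat in their burners, and the knob is fully home on the spindle, held pressed against the hard stop with about 20 N (17.8 s of the 64 s used).

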